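# Get the lint wand out of the lidded supply box

### The job

The clothes brush lies across the opening of the supply box: lay it flat, bristles down, in the empty wide compartment of the grey tray and let go of it. Then take the long lint wand out of the box through the opening in its lid, handle end first and tilted since it is longer than the opening, without forcing it or the gripper against the box. Finish still holding the whole wand steady in the gripper, at least 8 cm above the lid and touching nothing else, with soap, bottle, cup and jar left where they are.

Things in the scene. Friction and masses are not known exactly. Their poses are not given: they have to be found in the camera images.
- box: flat white box fixed to the counter, fixed clear lid with one blue-rimmed opening. Origin on the counter under the opening's centre; y its long axis. Outside x -104 to 104, y -134 to 224 mm (more room on the +y side), 67 mm high; walls and floor 4 mm, lid 5 mm (underside at 62). Inside x -100 to 100, y -130 to 220 mm. Opening x -70 to 70, y -70 to 70 mm.
- opening (a point): centre of the lid's opening, level with the lid's top face (67 mm above the counter), axes as the box.
- wand_mid (a point): centre, half-way up, of the lint wand: straight rigid bar, green handle half (own -y), black and yellow bristle half (+y), 260 mm long (y), 18 wide (x; 12 in the middle 30 mm), 16 thick (z), about 90 g, balancing some 13 mm to the handle side. It starts loose and flat on the box's floor, handle towards the box's -y.
- wand_handle_end (a point): middle of the wand's end face at the green handle, 130 mm from wand_mid. It starts 15 to 35 mm under the lid's short cover; slid towards the box's +y it comes into the opening and can be tipped up.
- wand_bristle_end (a point): middle of the wand's end face at the black and yellow end, 130 mm from wand_mid. It starts under the long cover, 45 to 65 mm from the box's inner end wall.
- brush_mid (a point): centre, half-way up, of the clothes brush: 190 mm long along own x, 30 mm wide (y), 26 mm high (z); wooden back (upper 13 mm) and rigid blue bristles (lower 13 mm, 26 mm wide), about 120 g. It starts bristles down on the lid, bridging the opening roughly along the box's x.
- brush: the clothes brush, origin at the centre of its underside (13 mm below brush_mid), axes as brush_mid.
- wand: the lint wand, origin at the centre of its underside (8 mm below wand_mid), axes as wand_mid.
- tray: grey tray, fixed to the counter, two compartments side by side, walls 18 mm high and 4 mm thick, floor 4 mm thick; origin on the counter under the centre of the wide compartment, long axis along own y. The narrow compartment (55 mm wide, at own -x) holds the soap.
- tray_slot (a point): centre of the floor of the empty wide compartment, 4 mm above the counter: inside it is 100 mm wide (own x) and 216 mm long (own y). The brush is to lie along own y.
- soap: yellow bar of soap, 36 x 72 x 22 mm, lying in the tray's narrow compartment; origin at the centre of its underside. Leave alone.
- detergent: white bottle with orange label and blue cap, 64 mm across, 150 mm high, standing beyond the work; origin at the centre of its underside. Leave alone.
- cup: blue cup, 70 mm across, 70 mm high; origin at the centre of its underside. Leave alone.
- jar: amber jar with white cap, 70 mm across, 80 mm high; origin at the centre of its underside. Leave alone.
Mind the look-alikes: they are no part of the job. Of the things that look like the brush, the middle-sized one is meant.

How it is judged:
By the outcome, as a careful person would: the job done as asked, in the order asked, and still so for the second after the job is handed in, while the arm keeps its last pose, push and grip.
It also fails if it takes over 58 s, if anything falls off the work surface, if the arm or the gripper's body presses on something with over 40 N, if the wrist force passes 120 N, or if a joint passes its speed limit or range.

### The arm

A 6-joint arm with a two-finger parallel gripper is mounted at the origin on the work surface. World frame = base frame: x ahead of the robot, y to its left, z up, the work surface at z = 0. Lengths are in mm, angles in rad, forces in N, time in s.
With the tool pointing down it reaches from about 275 to 750 mm from the base axis. Payload 10.2 kg.
Tool frame: the origin (TCP) lies between the finger pads; the fingertips stand 17 mm ahead of it and the grasp point (between the pads) lies 2 mm behind it (tips_ahead is the distance from the TCP to the fingertips, in mm); z points along the fingers, y is the line along which they close (so a half turn about z gives the same grasp; the last joint's range is limited). The gripper opens to 85 mm and grips with 20 to 120 N. Pads are 22 mm wide; open, the fingers measure 114 mm over their backs; the gripper's body (76 mm by 85 mm) begins 54 mm behind the grasp point. The pads swing forward as they close: fully open they stand 13 mm farther back than shut.
Start: joints at [-1.471, 0.313, 1.498, -0, 1.331, -0.223], TCP at [166.529, -497.895, 248.294] pointing down, gripper open.
Joint ranges: [-2.94, 2.94], [-0.97, 2.17], [0.19, 2.56], [-1.23, 4.37], [0.02, 3.11], [-2.88, 2.88]. Speed limits (rad/s): [2.39, 2.39, 3.01, 3.14, 3.14, 3.14].

### API

Orientations are given as a unit quaternion [w, x, y, z].
In Python, from rig import sense, capture, finish_job, boxes_of, tips_ahead gives the robot as it stands.
- The arm moves only by the tool drive_tool, never from a script. Its argument "commands" is text: rows parted by semicolons, each of 7 numbers parted by spaces: the shift along the world's x, y, z in units of 0.1 m (1.0 is 0.1 m), then the turn, a rotation vector about the world's x, y, z in units of pi/4 rad (1.0 is pi/4 rad), then the opening in per cent of the stroke, from 0 (shut) to 100 (fully open). A call has 1 to 20 rows; each row shifts and turns the commanded pose from where the row before left it; what a row does not reach is not made up. A row lasts 1/12 s, in which the tool goes at most 41.7 mm and 7.16 degrees, less where a joint would pass 70% of its speed; a pose out of reach is approached as far as the arm can. A call with a number of a shift or a turn outside -1 to 1 is refused whole. A call with a gripper value outside its range is refused whole. The fingers move at their own pace and stop on an object; "force" is the grip in N (left out, the last holds). Time passes only in rows, so rows that do not move let the fingers close. It gives the time, the measured TCP pose, the force, the opening and the grip force at its end, in the units of the state.
- sense(): the state, without advancing time (a new reading comes with each control period).
- capture(name): name is "scene" or "top" or "wrist"; returns a dict with "pixels" (420x560x3 uint8, blue, green, red), "fov_y" (degrees; the focal length in pixels is half the picture's height over the tangent of half this angle, whatever the lens; pixels are square), "cx", "cy" (the principal point, pixels), "k1" (the pictures are not rectified: a ray, as slopes to the right and down, at radius r is drawn at 1 + k1 r^2 times it, then the intrinsics apply), "position" and "attitude" of the camera in the world; the wrist camera has in their place "tool_from_camera" (4x4, takes a point from camera to tool coordinates, whose origin is the TCP and whose axes are the flange's). Camera axes: x right, y down, z forward; pixel columns grow to the right and rows downward; lengths in mm; the calibration is good to about 2 mm. A picture is of the moment at which its call begins: read the wrist's pose just before it. There is no depth.
- finish_job(): hands the job in; it is judged then, once.
Trained networks look in a picture, given as the dict that the camera call returned (one of the last four; its "shot" number tells which), for a name from the list of things; names that differ only in an ending like _2 or _b are one class to them, and where a whole thing is asked for, a point or a joint stands for the part that bears it (a point fixed in the world has none). Each returns a list of dicts, best first, with "confidence" (0 to 1); they miss things now and then, are a little off and sometimes report something else, mostly with a low value. They report only what shows in the picture. A call takes as long as a camera call. They do not tell look-alikes from the thing itself.
- boxes_of(picture, name): "position" ([column, row] in pixels, amid what is visible of it).
The state is a dict: "time_s": time; "joints": joint angles; "dq": joint speeds; "tau": joint torques, N m; "eef_pos": TCP position; "ee_rot": TCP orientation; "force": force on the tool from outside, world axes, zero at the start; "wrist_torque": the same for the moment, N m; "grip_width": opening from 0.0 (shut) to 1.0 (fully open); "grip_force": force on a finger pad.
Only numpy, scipy, OpenCV 4.12 (cv2) and the standard library are available. Lean on these libraries where they do the work, as an engineer would, in place of code of your own. Each camera call takes 0.05 s, during which the arm holds its last target. There are 200 camera calls.

## Working session

There is one attempt and no reset: what is moved stays moved. The work goes in short steps, Python scripts to look and compute and a tool call to move; the robot and the scene stay as the last step left them, time stands still between calls to the robot, and variables do not carry over. Pictures are saved under pics/ and viewed, at most 10 in all, crops included, and the job is handed in when it is done.

Besides the shell and the picture viewer there is one more tool, called after "Emit:" as a command line: name --argument value ..., lists and objects as JSON in quotes. drive_tool: Moves the arm, as the interface text tells. Shifts and turns lie within -1 to 1; 1 stands for 0.1 m of shift or pi/4 rad of turn. Its arguments: {"type":"object","properties":{"commands":{"type":"string"},"force":{"type":"number"}},"required":["commands"]}

```bash
ls; mkdir -p pics
cat > h.py <<'E'
import numpy as np, cv2, json
from scipy.spatial.transform import Rotation as R
from rig import *
def q2R(q): return R.from_quat([q[1],q[2],q[3],q[0]]).as_matrix()
def cam(p,s=None):
    if 'tool_from_camera' in p:
        T=np.array(p['tool_from_camera']); Rt=q2R(s['ee_rot']); return Rt@T[:3,:3], Rt@T[:3,3]+np.array(s['eef_pos'])
    a=np.array(p['attitude']); 
    return (a if a.shape==(3,3) else q2R(a)), np.array(p['position'])
def f(p): return p['pixels'].shape[0]/2/np.tan(np.radians(p['fov_y'])/2)
def ray(p,uv,s=None):
    d=(np.array(uv,float)-[p['cx'],p['cy']])/f(p); u=d.copy()
    for _ in range(30): u=d/(1+p['k1']*(u@u))
    A,o=cam(p,s); v=A@np.array([u[0],u[1],1]); return o,v/np.linalg.norm(v)
def onz(p,uv,z,s=None):
    o,v=ray(p,uv,s); return o+v*(z-o[2])/v[2]
def proj(p,X,s=None):
    A,o=cam(p,s); c=A.T@(np.array(X,float)-o); u=c[:2]/c[2]; u=u*(1+p['k1']*(u@u)); return u*f(p)+[p['cx'],p['cy']]
def tri(rs):
    M=np.zeros((3,3));b=np.zeros(3)
    for o,v in rs: P=np.eye(3)-np.outer(v,v); M+=P; b+=P@o
    return np.linalg.solve(M,b)
E
python3 - <<'E'
from h import *
np.set_printoptions(precision=1,suppress=True)
s=sense(); print(s)
P={}
for n in ['scene','top','wrist']:
    p=capture(n); P[n]=p; cv2.imwrite(f'pics/{n}0.png',p['pixels']); print(n,{k:v for k,v in p.items() if k!='pixels'})
    for t in ['box','brush','wand','tray','soap','detergent','cup','jar']:
        print(n,t,[(np.round(d['position'],1).tolist(),round(d['confidence'],2)) for d in boxes_of(p,t)])
c=np.vstack
cv2.imwrite('pics/a.png',P['scene']['pixels']);
E
```

```text
pics
{'time_s': 0.0, 'joints': array([-1.5,  0.3,  1.5, -0. ,  1.3, -0.2]), 'dq': array([ 0., -0., -0.,  0., -0.,  0.]), 'tau': array([ -0. , -41.2, -26. ,  -0. ,   0. ,  -0. ]), 'eef_pos': array([ 166.5, -497.6,  247.7]), 'ee_rot': array([-0. ,  1. ,  0.2,  0. ]), 'force': array([-0.5, -0.4,  0.1]), 'wrist_torque': array([-0.,  0., -0.]), 'grip_force': 0.0, 'grip_width': 0.997462024078075}
scene {'fov_y': 57.14061856667051, 'cx': 272.6598966759405, 'cy': 211.89151091916565, 'k1': 0.005670781731355668, 'position': array([1390.3, -263.7, 1121.2]), 'attitude': array([-0.3,  0.7,  0.6, -0.2]), 'shot': 1}
scene box [([254.3, 214.6], 0.91)]
scene brush [([129.9, 218.4], 0.86), ([232.1, 207.0], 0.62), ([256.4, 213.4], 0.59), ([193.1, 280.6], 0.5)]
scene wand [([240.7, 219.3], 0.67)]
scene tray [([346.9, 199.7], 0.85)]
scene soap [([230.4, 204.7], 0.56), ([350.0, 186.0], 0.47)]
scene detergent [([361.8, 249.1], 0.71)]
scene cup [([258.3, 263.5], 0.8), ([237.2, 215.8], 0.17)]
scene jar [([316.7, 260.1], 0.96)]
top {'fov_y': 57.58480038779254, 'cx': 269.8548666482223, 'cy': 210.93636928739787
[... 179 characters left out ...]
4.4, 247.0], 0.93), ([321.2, 232.6], 0.83), ([365.1, 160.1], 0.74)]
top wand [([316.4, 236.0], 0.65)]
top tray [([162.7, 255.7], 0.59)]
top soap [([149.2, 277.5], 0.86)]
top detergent [([164.9, 160.2], 0.75)]
top cup [([290.4, 157.2], 0.84)]
top jar [([217.4, 158.2], 0.96)]
wrist {'fov_y': 64.80838214626272, 'cx': 277.0608816129564, 'cy': 205.47338477393535, 'k1': 0.006353677037212592, 'tool_from_camera': array([[   0. ,   -1. ,   -0.3,   71.2],
       [   1. ,    0. ,    0. ,    0.2],
       [   0. ,   -0.3,    1. , -126.3],
       [   0. ,    0. ,    0. ,    1. ]]), 'shot': 3}
wrist box []
wrist brush []
wrist wand []
wrist tray []
wrist soap []
wrist detergent []
wrist cup []
wrist jar []
```

View pics/top0.png

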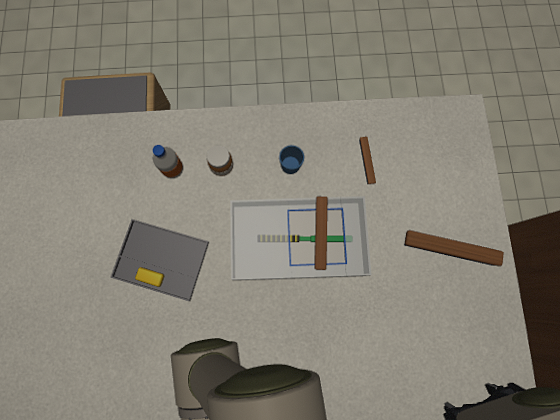

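View pics/scene0.png

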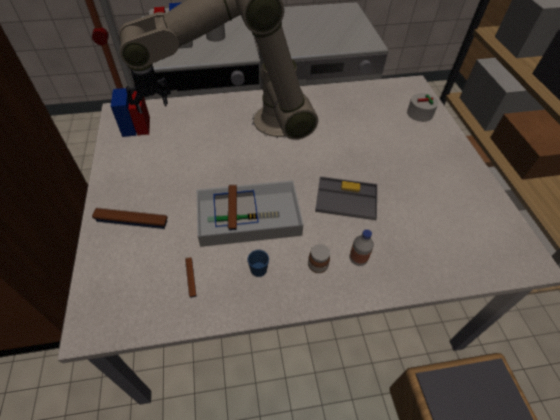

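The top view shows the box (233–368, 198–280), with the blue opening at about (288–347, 209–265). The middle brush lies across it at (321,232), with the green handle to the right. The tray is at (112–208, 221–300), with the soap low left. The look-alikes are at (454,247), which is larger, and (367,160), which is smaller.

```bash
cat >> h.py <<'E'
def mrect(mask,lo=None):
    n,l,st,c=cv2.connectedComponentsWithStats(mask.astype(np.uint8)); i=1+np.argmax(st[1:,4])
    ys,xs=np.where(l==i); return cv2.boxPoints(cv2.minAreaRect(np.c_[xs,ys].astype(np.float32)))
E
python3 - <<'E'
from h import *
np.set_printoptions(precision=1,suppress=True)
p=capture('top'); q=capture('scene')
im=p['pixels'].astype(int); b,g,r=im[...,0],im[...,1],im[...,2]
# rim blue
def roi(m,x0,x1,y0,y1):
    k=np.zeros_like(m); k[y0:y1,x0:x1]=m[y0:y1,x0:x1]; return k
blue=roi((b>r+40)&(b>g+30),280,355,200,275)
ys,xs=np.where(blue); rc=cv2.boxPoints(cv2.minAreaRect(np.c_[xs,ys].astype(np.float32))); print('rim px',rc)
W=np.array([onz(p,c,67) for c in rc]); print(W,W.mean(0)); 
br=roi((r>b+30)&(r>g+15),305,335,190,275); rc=mrect(br); print('brush px',rc)
W=np.array([onz(p,c,93) for c in rc]); print(W,W.mean(0))
gr=roi((g>r+40)&(g>b+20),280,360,225,250); rc=mrect(gr); ys,xs=np.where(gr);print('green',xs.min(),xs.max(),ys.mean()); print(onz(p,[xs.min(),ys[xs==xs.min()].mean()],12),onz(p,[xs.max(),ys[xs==xs.max()].mean()],12))
for c in [(133,221),(208,241),(191,300),(112,277)]: print('tray',onz(p,c,18))
for n in [('brush',1,1),('wand',0,0),('tray',0,0),('soap',0,1),('detergent',0,0),('cup',0,0),('jar',0,0)]: pass
for c,d in [((321,232.6),(232.1,207)),((162.7,255.7),(346.9,199.7)),((149.2,277.5),(350,186)),((290.4,157.2),(258.3,263.5)),((217.4,158.2),(316.7,260.1)),((164.9,160.2),(361.8,249.1))]:
    print(tri([ray(p,c),ray(q,d)]))
E
```

```text
rim px [[287.1 209.4]
 [344.4 207.5]
 [346.3 263.5]
 [288.9 265.4]]
[[ 606.  -172.5   67. ]
 [ 602.3 -324.3   67. ]
 [ 455.5 -314.8   67. ]
 [ 459.3 -167.5   67. ]] [ 530.8 -244.8   67. ]
brush px [[315. 197.]
 [326. 197.]
 [326. 269.]
 [315. 269.]]
[[ 629.  -245.4   93. ]
 [ 627.3 -273.8   93. ]
 [ 443.3 -257.7   93. ]
 [ 444.9 -230.4   93. ]] [ 536.1 -251.8   93. ]
green 299 343 238.47272727272727
[ 538.5 -203.    12. ] [ 524.6 -323.1   12. ]
tray [608.5 252.5  18. ]
tray [541.   45.9  18. ]
tray [386.4  94.9  18. ]
tray [458.1 307.2  18. ]
[ 537.2 -255.6   79.3]
[509.4 174.7   6.8]
[451.3 205.5  16.2]
[ 757.  -194.3   48.1]
[768.3   2.7  38.5]
[763.5 148.1  61.3]
```

Run:
```python
from h import *
np.set_printoptions(precision=3,suppress=True)
s=sense(); print(s['ee_rot'],q2R(s['ee_rot']), s['joints'])
p=capture('wrist'); print(np.array(p['tool_from_camera']))
```

```text
[0.    0.987 0.161 0.   ] [[ 0.948  0.317  0.   ]
 [ 0.317 -0.948 -0.   ]
 [ 0.     0.    -1.   ]] [-1.471  0.313  1.498  0.     1.331 -0.223]
[[   0.001   -0.961   -0.278   71.201]
 [   1.       0.001    0.       0.16 ]
 [   0.      -0.278    0.961 -126.321]
 [   0.       0.       0.       1.   ]]
```

Emit:
drive_tool --commands "0.3 0.2 0.07 0 0 -0.04 100;0.3 0.2 0.07 0 0 -0.04 100;0.3 0.2 0.07 0 0 -0.04 100;0.3 0.2 0.07 0 0 -0.04 100;0.3 0.2 0.07 0 0 -0.04 100;0.3 0.2 0.07 0 0 -0.04 100;0.3 0.2 0.07 0 0 -0.04 100;0.3 0.2 0.07 0 0 -0.04 100;0.3 0.2 0.07 0 0 -0.04 100;0.3 0.2 0.07 0 0 -0.04 100;0.3 0.2 0.07 0 0 -0.04 100;0.3 0.2 0.07 0 0 -0.04 100;0.2 0.2 0 0 0 -0.04 100;0 0 0 0 0 0 100;0 0 0 0 0 0 100"

```text
time_s: 2.75
eef_pos: [547.2, -236.9, 331.9]
ee_rot: [-0.0, 0.999, -0.042, -0.0]
force: [0.1, -1.7, -0.5]
grip_width: 0.998
grip_force: 0.0
```

Run:
```python
from h import *
np.set_printoptions(precision=3,suppress=True)
s=sense(); print(s['eef_pos'],s['ee_rot'],s['joints'],s['dq'],tips_ahead() if callable(tips_ahead) else tips_ahead)
p=capture('wrist'); cv2.imwrite('pics/w1.png',p['pixels'])
for t in ['brush','brush_mid','wand','wand_mid','wand_handle_end','wand_bristle_end','opening','box']:
    print(t,[(np.round(d['position'],1).tolist(),round(d['confidence'],2)) for d in boxes_of(p,t)])
import pickle; pickle.dump((p,s),open('w1.pkl','wb'))
```

```text
[ 547.179 -236.937  331.902] [-0.     0.999 -0.042 -0.   ] [-0.605  0.439  1.105 -0.     1.598  1.049] [-0.044 -0.018  0.021 -0.007 -0.001 -0.016] 17.0
brush [([516.9, 179.6], 0.62), ([297.9, 172.0], 0.58), ([417.8, 23.0], 0.56)]
brush_mid [([515.9, 176.3], 0.97), ([411.4, 23.7], 0.9), ([296.0, 174.0], 0.67)]
wand [([271.2, 174.6], 0.79)]
wand_mid [([279.6, 174.6], 0.84), ([35.6, 226.2], 0.58)]
wand_handle_end [([273.8, 172.8], 0.97)]
wand_bristle_end [([275.8, 174.8], 0.68)]
opening [([236.6, 184.1], 0.84)]
box [([234.7, 182.7], 0.88)]
```

View pics/w1.png

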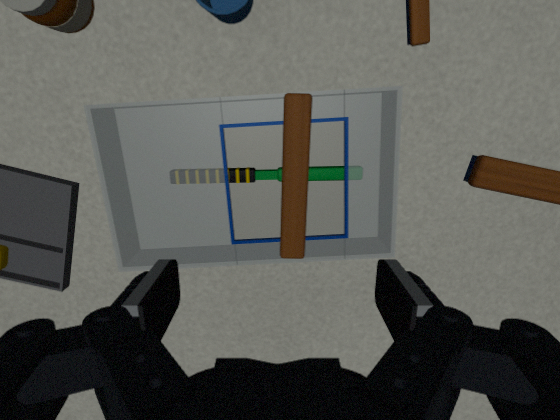

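The wrist view shows the brush with corners (285,93), (311,94), (303,258) and (281,257). The rim corners are (222,126), (347,119), (347,238) and (233,242). The wand handle tip is at about (363,173) and the bristle tip at about (169,177). The tray is at the left edge.

Run:
```python
from h import *
import pickle
np.set_printoptions(precision=1,suppress=True)
w,s=pickle.load(open('w1.pkl','rb')); t=capture('top')
def brown(p,x0,x1,y0,y1):
    im=p['pixels'].astype(int); m=np.zeros(im.shape[:2],bool); m[y0:y1,x0:x1]=((im[...,2]>im[...,0]+25)&(im[...,2]>im[...,1]+12))[y0:y1,x0:x1]
    n,l,st,c=cv2.connectedComponentsWithStats(m.astype(np.uint8)); i=1+np.argmax(st[1:,4]); ys,xs=np.where(l==i); return xs,ys
def ends(xs,ys):
    o=[]
    for a,b in ((ys.min(),ys.min()+3),(ys.max()-3,ys.max())):
        k=(ys>=a)&(ys<=b); o.append([xs[k].mean(), a if a==ys.min() else b])
    return o
ew=ends(*brown(w,265,325,80,275)); et=ends(*brown(t,305,335,190,275)); print(ew,et)
for a,b in zip(ew,et): print('brush end tri',tri([ray(w,a,s),ray(t,b)]), onz(w,a,93,s), onz(t,b,93))
xs,ys=brown(w,265,325,80,275); print(cv2.boxPoints(cv2.minAreaRect(np.c_[xs,ys].astype(np.float32))))
# rim
im=w['pixels'].astype(int); m=np.zeros(im.shape[:2],bool); m[110:255,210:355]=((im[...,0]>im[...,2]+40)&(im[...,0]>im[...,1]+25))[110:255,210:355]
ys,xs=np.where(m); print(xs.min(),xs.max(),ys.min(),ys.max())
hull=cv2.convexHull(np.c_[xs,ys].astype(np.int32)); ap=cv2.approxPolyDP(hull,6,True)[:,0]; print(ap)
C=np.array([onz(w,c,67,s) for c in ap]); print(C,C.mean(0), [np.linalg.norm(C[i]-C[i-1]) for i in range(len(C))])
T=np.array([[287.1,209.4],[344.4,207.5],[346.3,263.5],[288.9,265.4]])
for c in ap:
    pass
# wand
print('handle',onz(w,(362,173),12,s),'bristle',onz(w,(169.5,177),12,s), onz(w,(279,174.5),12,s))
for c in [(393,92),(391,250),(124,266),(93,107)]: print('box',onz(w,c,67,s))
g=t['pixels'].astype(int)
```

```text
[[np.float64(297.1111111111111), np.int64(93)], [np.float64(292.27142857142854), np.int64(258)]] [[np.float64(320.6470588235294), np.int64(210)], [np.float64(324.3076923076923), np.int64(224)]]
brush end tri [ 639.2 -282.4 -114.6] [ 633.1 -265.    93. ] [ 593.8 -257.1   93. ]
brush end tri [ 527.3 -241.2  263.8] [ 445.6 -246.9   93. ] [ 556.9 -263.3   93. ]
[[276.9 257.1]
 [284.2  92.5]
 [311.3  93.7]
 [303.9 258.3]]
219 347 117 243
[[347 237]
 [232 243]
 [219 125]
 [347 117]]
[[ 456.6 -318.3   67. ]
 [ 460.4 -172.2   67. ]
 [ 606.7 -174.9   67. ]
 [ 603.5 -321.7   67. ]] [ 531.8 -246.8   67. ] [np.float64(146.96106594788583), np.float64(146.075416942317), np.float64(146.30024516868613), np.float64(146.84875390010353)]
handle [ 525.9 -351.5   12. ] bristle [541.9 -88.8  12. ] [ 533.1 -238.4   12. ]
box [ 626.3 -373.5   67. ]
box [ 434.2 -373.9   67. ]
box [440.1 -28.8  67. ]
box [637.9 -35.6  67. ]
```

Emit:
drive_tool --commands "-0.04 -0.1 -0.35 0 0 -0.016 100;-0.04 -0.09 -0.38 0 0 0 100;0 0 -0.38 0 0 0 100;0 0 -0.38 0 0 0 100;0 0 -0.38 0 0 0 100;0 0 -0.26 0 0 0 100;0 0 -0.2 0 0 0 100;0 0 -0.1 0 0 0 100;0 0 0 0 0 0 100;0 0 0 0 0 0 0;0 0 0 0 0 0 0;0 0 0 0 0 0 0;0 0 0 0 0 0 0;0 0 0 0 0 0 0;0 0 0 0 0 0 0" --force 40

```text
time_s: 4.5
eef_pos: [538.9, -257.2, 90.4]
ee_rot: [0.001, 0.999, -0.049, 0.001]
force: [-1.6, 1.2, 6.7]
grip_width: 0.342
grip_force: 40.6
```

Run:
```python
from h import *
np.set_printoptions(precision=3,suppress=True)
s=sense(); print(s['eef_pos'],s['ee_rot'],s['force'],s['grip_width'],s['grip_force'])
```

```text
[ 538.914 -257.186   90.358] [ 0.001  0.999 -0.049  0.001] [-1.638  1.213  6.704] 0.3416899790314744 40.58186709880829
```

Emit:
drive_tool --commands "0 0 0.15 0 0 0 0;0 0 0.3 0 0 0 0;0 0 0.35 0 0 0 0;0 0 0.35 0 0 0 0;0 0.1 0.25 0 0 0.05 0;0 0.3 0 0 0 0.14 0;0 0.35 0 0 0 0.14 0;0 0.35 0 0 0 0.14 0;0 0.35 0 0 0 0.14 0;0 0.35 0 0 0 0.14 0;0 0.35 0 0 0 0.14 0;0 0.35 0 0 0 0.14 0;0 0.35 0 0 0 0.14 0;0 0.35 0 0 0 0.14 0;-0.06 0.35 0 0 0 0.14 0;-0.06 0.3 0 0 0 0.14 0;-0.04 0.3 0 0 0 0.14 0;0 0.12 0 0 0 0.12 0;0 0 0 0 0 0 0;0 0 0 0 0 0 0"

```text
time_s: 6.17
eef_pos: [522.4, 170.3, 229.1]
ee_rot: [0.0, 0.779, 0.626, -0.0]
force: [-0.1, 0.0, -0.9]
grip_width: 0.342
grip_force: 39.8
```

Run:
```python
from h import *
import pickle
np.set_printoptions(precision=3,suppress=True)
s=sense(); print(s['eef_pos'],s['ee_rot'],s['force'],s['wrist_torque'],s['grip_width'],s['joints'])
p=capture('wrist'); t=capture('top'); cv2.imwrite('pics/w2.png',p['pixels']); pickle.dump((p,s,t),open('w2.pkl','wb'))
for c in [(541,45.9),(608.5,252.5),(386.4,94.9),(458.1,307.2)]: print(proj(p,(*c,18),s))
print(boxes_of(p,'tray_slot'),boxes_of(t,'tray_slot'))
```

```text
[522.358 170.31  229.15 ] [ 0.     0.779  0.626 -0.   ] [-0.086  0.044 -0.931] [0.012 0.036 0.015] 0.34181869529611125 [ 0.102  0.382  1.453 -0.     1.308  0.319]
[315.978 282.109]
[346.119  79.149]
[172.811 270.284]
[178.158  54.926]
[{'position': [225.2, 153.1], 'confidence': 0.88}] [{'position': [169.0, 262.3], 'confidence': 0.72}]
```

View pics/w2.png

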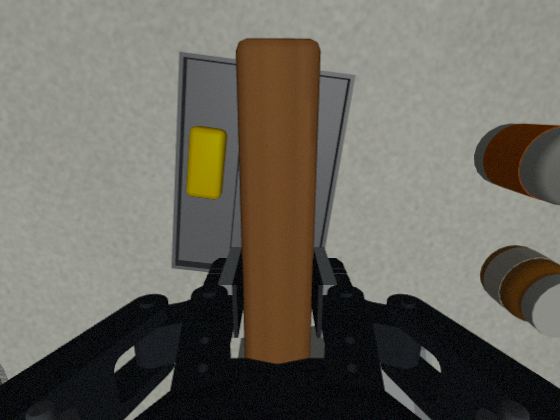

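The brush is held well, along the image's vertical. The tray's top corners are at (181,53), (354,76) and (173,268), the divider runs from about (243,70) to (234,245), and the soap is at (206,162) in the narrow side.

Run:
```python
from h import *
import pickle
np.set_printoptions(precision=1,suppress=True)
p,s,t=pickle.load(open('w2.pkl','rb'))
A,B,C=[onz(p,c,18,s) for c in [(181,53),(354,76),(173,268)]]; print(A,B,C,np.linalg.norm(A-B),np.linalg.norm(A-C))
y=(A-C)/np.linalg.norm(A-C); x=np.array([y[1],-y[0],0]); print('tray yaw of y',np.degrees(np.arctan2(y[1],y[0])), 'AB dir',np.degrees(np.arctan2(*(B-A)[[1,0]])))
c=(B+C)/2+x*(167/2-54); print('wide centre',c)
for q in [(243,72),(234,245)]: print('divider',onz(p,q,18,s), (onz(p,q,18,s)-A)@x)
# brush axis in hand
e1=[onz(p,q,s['eef_pos'][2]+3,s) for q in [(278,40),(278,360)]]; print('brush ends',e1)
R0=q2R(s['ee_rot']); print('tool yaw',np.degrees(np.arctan2(R0[1,0],R0[0,0])))
```

```text
[461.2 308.2  18. ] [616.3 253.7  18. ] [387.5  97.6  18. ] 164.39279665781814 223.1892568810908
tray yaw of y 70.70855952577512 AB dir -19.382369949223683
wide centre [529.7 165.9  18. ]
divider [513.8 279.8  18. ] 59.0943752379593
divider [461.3 109.9  18. ] 65.58852497759368
brush ends [array([543.5, 261.2, 232.1]), array([515.7, 133.9, 232.1])]
tool yaw 77.57529200181757
```

Emit:
drive_tool --commands "0.05 -0.04 -0.15 0 0 -0.15 0;0 0 -0.3 0 0 0 0;0 0 -0.35 0 0 0 0;0 0 -0.35 0 0 0 0;0 0 -0.3 0 0 0 0;0 0 -0.25 0 0 0 0;0 0 -0.15 0 0 0 0;0 0 -0.08 0 0 0 0;0 0 -0.05 0 0 0 0;0 0 -0.02 0 0 0 0;0 0 0 0 0 0 0;0 0 0 0 0 0 0"

```text
time_s: 7.37
eef_pos: [528.1, 166.1, 30.3]
ee_rot: [0.0, 0.815, 0.58, 0.001]
force: [0.4, -0.0, -1.0]
grip_width: 0.342
grip_force: 39.8
```

Emit:
drive_tool --commands "0 0 -0.02 0 0 0 0;0 0 -0.01 0 0 0 0;0 0 0 0 0 0 0;0 0 0 0 0 0 55;0 0 0 0 0 0 55;0 0 0 0 0 0 55;0 0 0 0 0 0 55;0 0 0.15 0 0 0 55;0 0 0.3 0 0 0 55;0 0 0.35 0 0 0 55;0 0 0.4 0 0 0 55;0 0 0.4 0 0 0 55;0 0 0.2 0 0 0 55;0 0 0 0 0 0 55"

```text
time_s: 8.53
eef_pos: [529.2, 166.4, 211.4]
ee_rot: [0.002, 0.815, 0.58, 0.004]
force: [0.4, -0.5, 0.1]
grip_width: 0.552
grip_force: 0.0
```

Run:
```python
from h import *
import pickle
np.set_printoptions(precision=3,suppress=True)
s=sense(); print(s['eef_pos'],s['ee_rot'],s['force'],s['joints'])
p=capture('wrist'); t=capture('top'); cv2.imwrite('pics/w3.png',p['pixels']);cv2.imwrite('pics/t3.png',t['pixels'])
```

```text
[529.211 166.359 211.364] [0.002 0.815 0.58  0.004] [ 0.421 -0.483  0.056] [ 0.093  0.403  1.469 -0.     1.26   0.427]
```

View pics/w3.png

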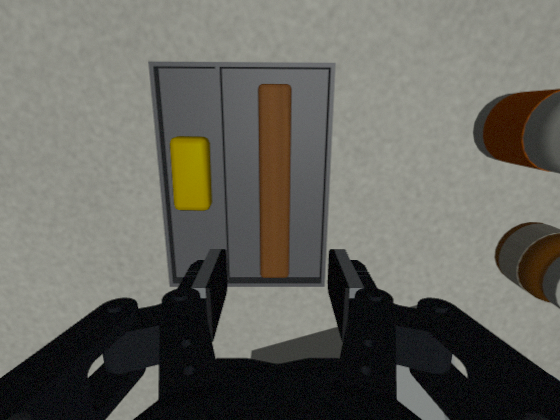

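The brush lies in the wide compartment, from (275,85) to (275,277). Its near end looks close to the wall, so I'll check by geometry.

Run:
```python
from h import *
np.set_printoptions(precision=1,suppress=True)
s=sense(); p=capture('wrist')
x=q2R(s['ee_rot'])[:,0]
a,b=onz(p,(275,85),30,s),onz(p,(275,276),30,s); print(a,b,np.linalg.norm(a-b))
c=[onz(p,q,18,s) for q in [(152,63),(334,65),(325,286),(170,286)]]; print(np.array(c))
w=[(i-np.array([0,0,0]))@x for i in c]; print('along: tray',w,'brush',a@x,b@x)
```

```text
[556.3 252.8  30. ] [496.5  80.5  30. ] 182.3762594462598
[[460.3 306.   18. ]
 [611.1 252.2  18. ]
 [540.7  46.   18. ]
 [384.9  99.8  18. ]]
along: tray [np.float64(439.91202888023486), np.float64(438.5249694400149), np.float64(220.61461899789526), np.float64(220.44507312437702)] brush 421.1124943738525 238.73628461869052
```

Emit:
drive_tool --commands "0 -0.2 0.1 0 0 0.03 60;0 -0.35 0.1 0 0 0.03 60;0 -0.38 0.1 0 0 0.03 60;0 -0.38 0.1 0 0 0.03 60;0 -0.38 0 0 0 0.03 60;0 -0.38 0 0 0 0.03 60;0 -0.38 0 0 0 0.03 60;0 -0.38 0 0 0 0.03 60;0 -0.38 0 0 0 0.03 60;0 -0.38 0 0 0 0.03 60;0 -0.35 0 0 0 0.03 60;0 -0.25 0 0 0 0.02 60;0 -0.1 0 0 0 0 60;0 0 0 0 0 0 60;0 0 0 0 0 0 60"

```text
time_s: 9.93
eef_pos: [527.4, -262.1, 245.1]
ee_rot: [-0.001, 0.728, 0.686, 0.0]
force: [0.6, -0.9, 0.0]
grip_width: 0.607
grip_force: 0.0
```

Run:
```python
from h import *
import pickle
np.set_printoptions(precision=3,suppress=True)
s=sense(); print(s['eef_pos'],s['ee_rot'],s['force'],s['joints'])
p=capture('wrist'); cv2.imwrite('pics/w4.png',p['pixels']); pickle.dump((p,s),open('w4.pkl','wb'))
for t in ['wand_mid','wand_handle_end','wand_bristle_end','opening']:
    print(t,[(np.round(d['position'],1).tolist(),round(d['confidence'],2)) for d in boxes_of(p,t)])
```

```text
[ 527.39  -262.068  245.108] [-0.001  0.728  0.686  0.   ] [ 0.555 -0.856  0.047] [-0.66   0.459  1.297  0.     1.388 -0.601]
wand_mid [([288.5, 167.5], 0.67)]
wand_handle_end [([281.8, 170.1], 0.56)]
wand_bristle_end []
opening [([277.6, 129.4], 0.78)]
```

View pics/w4.png

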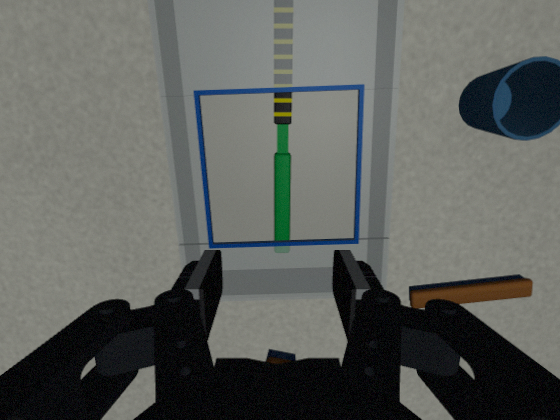

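The wrist view shows the empty opening, with rim corners (195,91), (363,85), (357,243) and (209,247). The wand runs down the middle: handle end at (283,252), and the narrow neck between rows 123 and 153 at column 283.

Run:
```python
from h import *
import pickle
np.set_printoptions(precision=1,suppress=True)
p,s=pickle.load(open('w4.pkl','rb')); w,sw=pickle.load(open('w1.pkl','rb'))
C=np.array([onz(p,c,67,s) for c in [(195,91),(363,85),(357,243),(209,247)]]); print(C,C.mean(0))
print('handle',onz(p,(283,252),12,s),'neck',onz(p,(283,123),14,s),onz(p,(283,153),18,s), 'tri handle',tri([ray(p,(283,252),s),ray(w,(362.5,173),sw)]),'neck tri',tri([ray(p,(283,153),s),ray(w,(279,174.5),sw)]),tri([ray(p,(283,123),s),ray(w,(255,174.5),sw)]))
print('left/right edges', [onz(p,c,20,s) for c in [(275,200),(291,200)]])
print('top of p', onz(p,(283,5),18,s))
# rim tri
for a,b in [((195,91),(232,243)),((363,85),(219,125)),((357,243),(347,117)),((209,247),(347,237))]: print('rim',tri([ray(p,a,s),ray(w,b,sw)]))
```

```text
[[ 461.5 -171.5   67. ]
 [ 607.4 -175.1   67. ]
 [ 603.4 -322.2   67. ]
 [ 456.8 -318.1   67. ]] [ 532.3 -246.7   67. ]
handle [ 529.4 -352.1   12. ] neck [ 537.2 -204.8   14. ] [ 535.5 -235.5   18. ] tri handle [ 528.6 -349.    21.3] neck tri [ 534.7 -237.2   15.5] [ 536.8 -205.4   15.4]
left/right edges [array([ 524. , -286.1,   20. ]), array([ 541.5, -287.2,   20. ])]
top of p [542.9 -96.6  18. ]
rim [ 461.6 -172.1   69.1]
rim [ 606.8 -175.2   69.3]
rim [ 603.4 -321.7   67.6]
rim [ 456.6 -318.2   66.8]
```

Emit:
drive_tool --commands "0.05 -0.15 -0.2 0 0 0 42;0 -0.15 -0.35 0 0 0.005 42;0 0 -0.38 0 0 0 42;0 0 -0.38 0 0 0 42;0 0 -0.3 0 0 0 42;0 0 -0.2 0 0 0 42;0 0 -0.1 0 0 0 42;0 0 0 0 0 0 42;0 0 0 0 0 0 42" --force 80

```text
time_s: 10.93
eef_pos: [533.0, -292.9, 56.2]
ee_rot: [0.001, 0.726, 0.688, 0.0]
force: [-1.3, -1.1, 0.4]
grip_width: 0.422
grip_force: 0.0
```

Run:
```python
from h import *
np.set_printoptions(precision=3,suppress=True)
s=sense(); print(s['eef_pos'],s['ee_rot'],s['force'],s['grip_width'])
p=capture('wrist'); im=p['pixels']; 
for c in [(532,-292,12),(536,-221,12)]: print(proj(p,c,s))
cv2.imwrite('pics/w5.png',im)
```

```text
[ 533.042 -292.857   56.248] [0.001 0.726 0.688 0.   ] [-1.282 -1.065  0.364] 0.42216293335005123
[273.455 240.907]
[273.425 106.822]
```

View pics/w5.png

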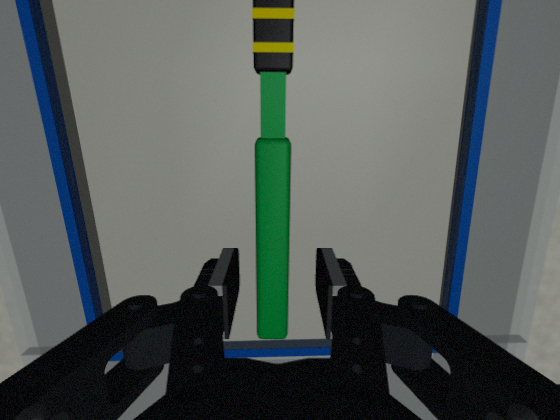

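The wand handle, at column 273, is centred between the fingers at columns 238 and 317, inside the rim. Lowering and gripping.

Emit:
drive_tool --commands "-0.01 0 -0.15 0 0 0 42;0 0 -0.1 0 0 0 42;0 0 -0.05 0 0 0 42;0 0 0 0 0 0 42;0 0 0 0 0 0 42"

```text
time_s: 11.4
eef_pos: [531.7, -293.0, 25.8]
ee_rot: [0.0, 0.726, 0.687, 0.0]
force: [-1.1, 0.7, 0.8]
grip_width: 0.415
grip_force: 0.0
```

Emit:
drive_tool --commands "0 0 0 0 0 0 0;0 0 0 0 0 0 0;0 0 0 0 0 0 0;0 0 0 0 0 0 0;0 0 0 0 0 0 0" --force 80

```text
time_s: 11.82
eef_pos: [532.0, -293.2, 26.4]
ee_rot: [0.001, 0.726, 0.687, 0.0]
force: [-2.0, 0.9, 5.9]
grip_width: 0.185
grip_force: 79.4
```

Emit:
drive_tool --commands "0 0 0.04 0 0 0 0;0 0 0 0 0 0 0;0 0.08 0 0 0 0 0;0.01 0.12 0 0 0 0 0;0.01 0.12 0 0 0 0 0;0.01 0.1 0 0 0 0 0;0 0.06 0 0 0 0 0;0 0.02 0 0 0 0 0;0 0 0 0 0 0 0;0 0 0 0 0 0 0"

```text
time_s: 12.65
eef_pos: [534.6, -243.0, 29.3]
ee_rot: [0.0, 0.726, 0.687, -0.0]
force: [-0.0, 0.4, -0.7]
grip_width: 0.184
grip_force: 78.5
```

Run:
```python
from h import *
np.set_printoptions(precision=3,suppress=True)
s=sense(); print(s['eef_pos'],s['ee_rot'],s['force'],s['wrist_torque'],s['joints'])
p=capture('wrist'); cv2.imwrite('pics/w6.png',p['pixels'])
z0=12+s['eef_pos'][2]-26
m=onz(p,(273,1),z0,s); print(m)
```

```text
[ 534.612 -243.037   29.348] [ 0.     0.726  0.687 -0.   ] [-0.001  0.447 -0.724] [-0.084  0.01   0.004] [-0.626  0.696  1.52  -0.     0.925 -0.571]
[ 539.897 -133.65    15.348]
```

View pics/w6.png

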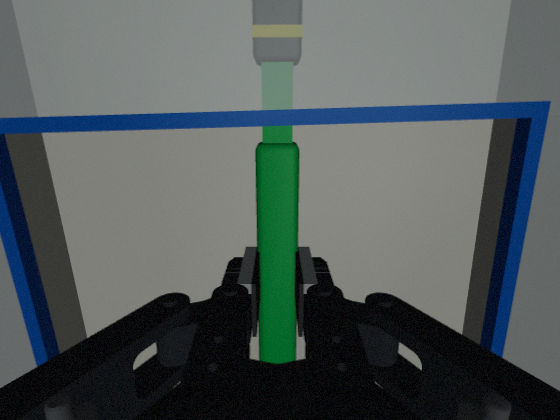

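The wand hangs level in the grip, with its handle end now inside the opening and the neck under the blue rim at (278,115). Next I'll plan the tilt-and-draw path with clearances.

```bash
cat > plan.py <<'E'
import numpy as np
WP=[(206,7.3,0,0),(206,7.5,12.6,6),(188,8,15,3),(150,8,20,4),(120,10,27,4),(95,14,32,3),(70,22,35,3),(40,32,35,2),(25,60,35,2)]
sg,h=202,22
P=[]
for a,b in zip(WP,WP[1:]):
    for k in range(b[3]): P.append(np.array(a[:3])+(np.array(b[:3])-a[:3])*(k+1)/b[3])
def T(w):
    t=np.radians(w[2]); e=np.array([-np.cos(t),np.sin(t)]); n=np.array([np.sin(t),np.cos(t)]); return w[:2]+sg*e+h*n,e,n
prev=np.array(WP[0][:3],float); p0=T(prev)[0]; th=0
for w in P:
    p,e,n=T(w); t=np.radians(w[2]); B=w[:2]
    bar=[B+s*e+v*n for s in np.linspace(0,260,131) for v in (0,8,16)]
    # distance to lid pieces: long cover y>70 (z62-67), short cover y<-70
    def d(q): 
        y,z=q; dy=max(70-abs(y),0); dz=max(62-z,z-67,0); return np.hypot(dy,dz)
    c=min(d(q) for q in bar); body=[B+(sg+a)*e+(h+52)*n for a in (-43,43)]
    dp=p-p0; print(f"{0.054*dp[0]/100:.3f} {dp[0]/100:.3f} {dp[1]/100:.3f} {-(w[2]-th)/45:.3f}  | th {w[2]:.1f} tcp {p.round(1)} lidclr {c:.1f} endwall {220-max(q[0] for q in bar):.0f} floor {min(q[1] for q in bar)-4:.1f} bodyz {min(q[1] for q in body):.0f}")
    p0=p; th=w[2]
E
python3 plan.py
```

```text
0.001 0.009 0.074 -0.047  | th 2.1 tcp [ 4.9 36.7] lidclr 33.6 endwall 13 floor 3.3 bodyz 87
0.001 0.012 0.074 -0.047  | th 4.2 tcp [ 6.2 44.1] lidclr 26.5 endwall 13 floor 3.4 bodyz 93
0.001 0.015 0.073 -0.047  | th 6.3 tcp [ 7.6 51.4] lidclr 21.8 endwall 12 floor 3.4 bodyz 98
0.001 0.017 0.073 -0.047  | th 8.4 tcp [ 9.4 58.7] lidclr 18.1 endwall 12 floor 3.4 bodyz 104
0.001 0.020 0.072 -0.047  | th 10.5 tcp [11.4 65.9] lidclr 12.8 endwall 11 floor 3.5 bodyz 109
0.001 0.023 0.071 -0.047  | th 12.6 tcp [13.7 73. ] lidclr 7.5 endwall 11 floor 3.5 bodyz 114
-0.003 -0.051 0.028 -0.018  | th 13.4 tcp [ 8.6 75.9] lidclr 6.8 endwall 16 floor 3.7 bodyz 116
-0.003 -0.050 0.028 -0.018  | th 14.2 tcp [ 3.6 78.7] lidclr 6.1 endwall 22 floor 3.8 bodyz 119
-0.003 -0.050 0.028 -0.018  | th 15.0 tcp [-1.4 81.5] lidclr 5.6 endwall 28 floor 4.0 bodyz 121
-0.004 -0.079 0.041 -0.028  | th 16.2 tcp [-9.3 85.6] lidclr 5.5 endwall 37 floor 4.0 bodyz 124
-0.004 -0.078 0.041 -0.028  | th 17.5 tcp [-17.   89.7] lidclr 5.8 endwall 46 floor 4.0 bodyz 126
-0.004 -0.077 0.040 -0.028  | th 18.8 tcp [-24.7  93.8] 
[... 843 characters left out ...]
1 0.054 -0.022  | th 33.0 tcp [-70.8 145.1] lidclr 13.0 endwall 125 floor 12.7 bodyz 165
-0.003 -0.061 0.054 -0.022  | th 34.0 tcp [-76.8 150.5] lidclr 14.7 endwall 133 floor 15.3 bodyz 170
-0.003 -0.060 0.054 -0.022  | th 35.0 tcp [-82.9 155.9] lidclr 16.8 endwall 141 floor 18.0 bodyz 174
-0.008 -0.150 0.050 -0.000  | th 35.0 tcp [-97.9 160.9] lidclr 21.3 endwall 156 floor 23.0 bodyz 179
-0.008 -0.150 0.050 -0.000  | th 35.0 tcp [-112.9  165.9] lidclr 26.8 endwall 171 floor 28.0 bodyz 184
-0.004 -0.075 0.140 -0.000  | th 35.0 tcp [-120.4  179.9] lidclr 28.5 endwall 178 floor 42.0 bodyz 198
-0.004 -0.075 0.140 -0.000  | th 35.0 tcp [-127.9  193.9] lidclr 36.3 endwall 186 floor 56.0 bodyz 212
```

Emit:
drive_tool --commands "0 0.009 0.074 -0.047 0.002 0 0;0 0.012 0.074 -0.047 0.003 0 0;0 0.015 0.073 -0.047 0.002 0 0;0 0.017 0.073 -0.047 0.003 0 0;0 0.02 0.072 -0.047 0.002 0 0;0 0.023 0.071 -0.047 0.003 0 0;0 0 0 0 0 0 0;0 0 0 0 0 0 0"

```text
time_s: 13.37
eef_pos: [534.6, -233.4, 73.1]
ee_rot: [0.076, 0.722, 0.683, -0.08]
force: [0.3, 0.7, -2.0]
grip_width: 0.179
grip_force: 78.6
```

Run:
```python
from h import *
np.set_printoptions(precision=3,suppress=True)
s=sense(); print(s['eef_pos'],q2R(s['ee_rot'])[:,2],s['force'],s['wrist_torque'],s['joints'],s['grip_width'])
print('want tcp', -246.8+13.7, 73.0, 'tilt', np.degrees(np.arcsin(-q2R(s['ee_rot'])[1,2])))
```

```text
[ 534.649 -233.365   73.06 ] [-0.011 -0.219 -0.976] [ 0.307  0.676 -2.046] [0.102 0.017 0.004] [-0.532  0.604  1.568 -0.254  0.882 -0.323] 0.17938663294649065
want tcp -233.10000000000002 73.0 tilt 12.646504953880147
```

Run:
```python
from h import *
p=capture('wrist'); o=cv2.imread('pics/w6.png')
for im in (o,p['pixels']):
    i=im.astype(int); print([ (r,i[r,277].tolist()) for r in range(0,372,12)][:16]); g=(i[...,1]>i[...,0]+40)&(i[...,1]>i[...,2]+40); ys,xs=np.where(g[120:250]); print(ys.min()+120, [ (np.where(g[r])[0].min(),np.where(g[r])[0].max()) for r in (160,200,240)])
cv2.imwrite('pics/w7.png',p['pixels'])
```

```text
[(0, [108, 107, 102]), (12, [109, 108, 105]), (24, [107, 122, 119]), (36, [109, 138, 137]), (48, [112, 111, 107]), (60, [101, 102, 96]), (72, [119, 135, 107]), (84, [120, 137, 111]), (96, [120, 137, 109]), (108, [117, 134, 106]), (120, [130, 76, 33]), (132, [59, 117, 29]), (144, [31, 74, 0]), (156, [55, 113, 16]), (168, [53, 114, 27]), (180, [46, 109, 8])]
126 [(np.int64(257), np.int64(297)), (np.int64(257), np.int64(297)), (np.int64(258), np.int64(296))]
[(0, [117, 116, 112]), (12, [118, 118, 112]), (24, [117, 132, 132]), (36, [115, 146, 145]), (48, [117, 118, 111]), (60, [111, 111, 108]), (72, [122, 142, 111]), (84, [125, 144, 114]), (96, [121, 140, 111]), (108, [121, 141, 108]), (120, [121, 140, 108]), (132, [121, 141, 109]), (144, [127, 61, 19]), (156, [62, 124, 20]), (168, [64, 126, 34]), (180, [59, 121, 21])]
150 [(np.int64(256), np.int64(298)), (np.int64(257), np.int64(297)), (np.int64(258), np.int64(296))]
```

View pics/w7.png

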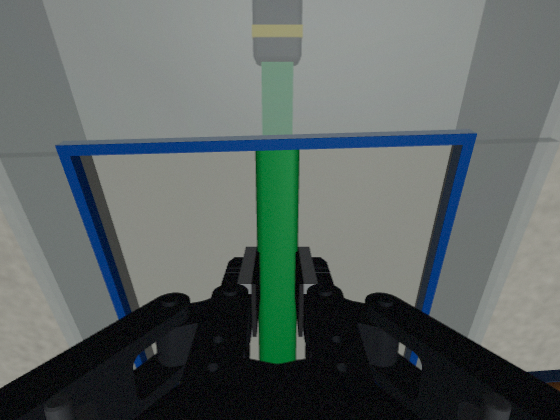

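The wand has not moved in the grip: the stripe is still at row 30. The rim edge clears it, so I'll draw it out.

Emit:
drive_tool --commands "-0.003 -0.051 0.028 -0.018 0.001 0 0;-0.003 -0.05 0.028 -0.018 0.001 0 0;-0.003 -0.05 0.028 -0.018 0.001 0 0;-0.004 -0.079 0.041 -0.028 0.002 0 0;-0.004 -0.078 0.041 -0.028 0.002 0 0;-0.004 -0.077 0.04 -0.028 0.001 0 0;-0.004 -0.076 0.04 -0.028 0.002 0 0;0 0 0 0 0 0 0;0 0 0 0 0 0 0"

```text
time_s: 14.17
eef_pos: [531.9, -279.7, 97.6]
ee_rot: [0.12, 0.715, 0.677, -0.127]
force: [0.4, -0.1, -1.0]
grip_width: 0.179
grip_force: 78.6
```

Run:
```python
from h import *
np.set_printoptions(precision=3,suppress=True)
s=sense(); print(s['eef_pos'],q2R(s['ee_rot'])[:,2],s['force'],s['wrist_torque'],s['joints'],s['grip_width'])
print('want tcp', -246.8-32.3, 97.8, 'tilt', np.degrees(np.arcsin(-q2R(s['ee_rot'])[1,2])))
```

```text
[ 531.947 -279.697   97.623] [-0.019 -0.344 -0.939] [ 0.416 -0.132 -1.008] [ 0.14  -0.005 -0.082] [-0.558  0.59   1.543 -0.405  0.876 -0.262] 0.1788788301552824
want tcp -279.1 97.8 tilt 20.143416234847056
```

Emit:
drive_tool --commands "-0.003 -0.047 0.06 -0.039 0.002 0 0;-0.002 -0.045 0.059 -0.039 0.002 0 0;-0.002 -0.043 0.058 -0.039 0.002 0 0;-0.002 -0.042 0.057 -0.039 0.002 0 0;-0.003 -0.05 0.062 -0.037 0.002 0 0;-0.003 -0.049 0.061 -0.037 0.002 0 0;-0.003 -0.047 0.06 -0.037 0.002 0 0;-0.003 -0.061 0.054 -0.022 0.001 0 0;-0.003 -0.061 0.054 -0.022 0.001 0 0;-0.003 -0.06 0.054 -0.022 0.001 0 0;-0.008 -0.15 0.05 0 0 0 0;-0.008 -0.15 0.05 0 0 0 0;-0.004 -0.075 0.14 0 0 0 0;-0.004 -0.075 0.14 0 0 0 0;0 0 0 0 0 0 0"

```text
time_s: 15.42
eef_pos: [527.3, -377.0, 196.5]
ee_rot: [0.21, 0.693, 0.654, -0.219]
force: [1.2, -0.1, -0.9]
grip_width: 0.189
grip_force: 78.6
```

Run:
```python
from h import *
np.set_printoptions(precision=3,suppress=True)
s=sense(); print(s['eef_pos'],q2R(s['ee_rot'])[:,2],s['force'],s['wrist_torque'],s['joints'],s['grip_width'])
print('want tcp', -246.8-127.9, 193.9, 'tilt', np.degrees(np.arcsin(-q2R(s['ee_rot'])[1,2])))
```

```text
[ 527.272 -376.978  196.539] [-0.029 -0.578 -0.815] [ 1.222 -0.059 -0.912] [ 0.29  -0.017 -0.018] [-0.621  0.53   1.437 -0.657  0.923 -0.225] 0.1886316736708036
want tcp -374.70000000000005 193.9 tilt 35.32588238367488
```

Emit:
drive_tool --commands "0 0 0.12 0 0 0 0;0 0 0.18 0 0 0 0;0 0 0.2 0 0 0 0;0 0 0.2 0 0 0 0;0 0 0.2 0 0 0 0;0 0 0.2 0 0 0 0;0 0 0.2 0 0 0 0;0 0 0.15 0 0 0 0;0 0 0.1 0 0 0 0;0 0 0.05 0 0 0 0;0 0 0 0 0 0 0;0 0 0 0 0 0 0;0 0 0 0 0 0 0;0 0 0 0 0 0 0;0 0 0 0 0 0 0;0 0 0 0 0 0 0"

```text
time_s: 16.75
eef_pos: [526.9, -374.9, 353.1]
ee_rot: [0.208, 0.692, 0.655, -0.219]
force: [-0.5, 0.2, -0.8]
grip_width: 0.185
grip_force: 78.6
```

Run:
```python
from h import *
np.set_printoptions(precision=3,suppress=True)
s=sense(); R0=q2R(s['ee_rot']); print(s['eef_pos'],s['dq'],s['force'],s['wrist_torque'],s['joints'],s['grip_width'],s['grip_force'])
e=s['eef_pos']
B=e+R0[:,0]*202+R0[:,2]*22; H=e-R0[:,0]*58+R0[:,2]*22; print('bristle low',B,'handle',H)
p=capture('scene'); t=capture('top')
print(proj(p,B),proj(p,H),proj(t,B),proj(t,H))
cv2.imwrite('pics/end.png',np.vstack([p['pixels'][130:330,60:460],t['pixels'][130:310,100:500]]))
```

```text
[ 526.892 -374.887  353.051] [ 0.001 -0.001 -0.003 -0.001  0.001 -0.   ] [-0.466  0.227 -0.786] [ 0.371 -0.032  0.055] [-0.619  0.417  1.194 -0.544  1.223 -0.455] 0.18523048229000463 78.56554627418518
bristle low [ 535.279 -222.672  218.707] handle [ 523.593 -434.88   368.479]
[239.348 177.903] [161.755 147.1  ] [314.611 224.739] [438.913 210.258]
```

View pics/end.png

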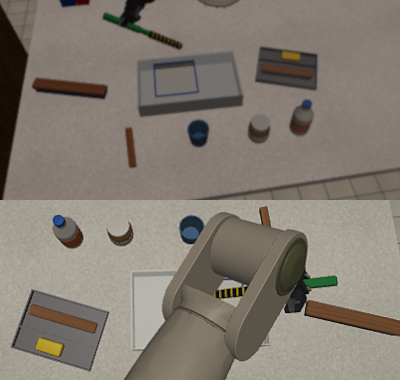

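The picture shows the whole wand held in the air, from (105,15) to (180,45), clear of the box. The brush lies in the tray's wide compartment at (285,71), and the soap, cup, jar and bottle are where they were.

```bash
python3 -c "
from rig import *
print(finish_job())"
```

```text
the job is handed in; nothing more can be done
None
```

The job is handed in: the brush lies flat in the tray's wide compartment, and the gripper holds the wand still with its lowest end about 15 cm above the lid; soap, bottle, cup and jar were not touched.

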